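Draw the bench magnifier out to its marked extension and hold it

ROBOT

A 6-joint arm with a two-finger parallel gripper is mounted at the origin on a cart in front of the work surface, level with it; the furniture and walls round the work are solid. World frame = base frame: x ahead of the robot, y to its left, z up, the work surface at z = 0. Lengths are in m, angles in rad, forces in N, time in s.
With the tool pointing down it reaches from about 0.35 to 0.975 m from the base axis. Payload 7.1 kg.
Tool frame: the origin (TCP) lies where the fingers leave the gripper's body, on its centre line; the fingertips stand 80 mm ahead of it and the grasp point (between the pads) lies 61 mm ahead of it (nose_length is the distance from the TCP to the fingertips, in m); z points along the fingers, y is the line along which they close (so a half turn about z gives the same grasp; the last joint's range is limited). The gripper opens to 88 mm and grips with 3 to 60 N. Pads are 20 mm wide; open, the fingers measure 115 mm over their backs; the gripper's body (75 mm by 178 mm) begins 61 mm behind the grasp point.
Start: joints at [1.257, 0.423, 1.63, -0, 1.089, -0.019], TCP at [0.182, 0.598, 0.303] pointing down, gripper open.
Joint ranges: [-3, 3], [-0.9, 2.11], [0.09, 2.58], [-1.31, 4.45], [0.11, 2.69], [-2.54, 2.54]. Speed limits (rad/s): [2.39, 2.39, 3.01, 3.14, 3.14, 3.14].

INTERFACE

Orientations are given as a 3x3 rotation matrix whose columns are the frame's x, y, z axes.
In Python, from cell import * gives the robot as it stands.
- The arm moves only by the shell command python3 -m pendant 'ROWS' [FORCE]. ROWS is JSON, a list of rows, each an object with "hand": the closure in counts, from 0 (fully open) to 255 (shut); "linear": the shift along the tool's x, y, z in cm, a list of three; "angular": the turn, a rotation vector about the tool's x, y, z in rad, a list of three. A call has 1 to 20 rows; each row shifts and turns the commanded pose from where the row before left it, along the tool's axes as they then stand; what a row does not reach is not made up. A row lasts 1/10 s, in which the tool goes at most 50 mm and 8.59 degrees, less where a joint would pass 70% of its speed; a pose out of reach is approached as far as the arm can. A call is refused whole if a number of a shift passes 5 or a number of a turn 0.15, either way. A call with a gripper value outside its range is refused whole. The fingers move at their own pace and stop on an object; FORCE is the grip in N (left out, the last holds). Time passes only in rows, so rows that do not move let the fingers close. It gives the time, the measured TCP pose, the force, the opening and the grip force at its end, in the units of the state.
- state(): the state, without advancing time (a new reading comes with each control period).
- read_camera(name): name is "scene" or "top"; returns the picture (420x560x3 uint8, red, green, blue); there is no depth.
- camera_params(name): a dict with "fx", "fy", "cx", "cy" (pixels), "k1" (the pictures are not rectified: a ray, as slopes to the right and down, at radius r is drawn at 1 + k1 r^2 times it, then the intrinsics apply), "camera_from_world" (4x4, takes a point from world to camera coordinates). Camera axes: x right, y down, z forward; pixel columns grow to the right and rows downward; lengths in m; the calibration is good to about 2 mm. A picture is of the moment at which its call begins. camera_params takes no time and is no camera call.
- hand_in(): hands the job in; it is judged then, once.
The state is a dict: "t": time; "joints": joint angles; "joint_velocities": joint speeds; "effort": joint torques, N m; "ee_pos": TCP position; "tool_rot": TCP orientation; "wrist_force": force on the tool from outside, world axes, zero at the start; "ft_torque": the same for the moment, N m; "gripper_width": opening from 0.0 (shut) to 1.0 (fully open); "grip_force": force on a finger pad.
Only numpy, scipy, OpenCV 4.12 (cv2) and the standard library are available. Lean on these libraries where they do the work, as an engineer would, in place of code of your own. Each camera call takes 0.05 s, during which the arm holds its last target. There are 200 camera calls.

TASK

Bring the magnifier over the small dish: push the lock button on top of its stand fully down to free the telescoping arm, then draw the arm out by its knob until the pointer lines up with the clip on the rule. The arm springs back if it is let go, so finish still holding the knob, with the arm at rest at the clip; leave the dish and the other things on the bench where they are.

Things in the scene. Friction and masses are not known exactly. Their poses are not given: they have to be found in the camera images.
- stand: fixed stand: foot plate 150x80x12 mm with a square tube (26 mm, top 83 mm above the bench, along x from -100 to 30 mm). Origin on the bench under the tube's middle line; x = the way the arm slides out, z up. A steel rule 22 mm wide (top 63 mm up, a line every 5 mm) lies beside the arm, x 0 to 185, y -25 to -47 mm. Button at x -45, y 0; knob, arm in, at x 55, y 0. Stand's place and heading vary.
- lock_button (a joint): lock button on top of the square tube. 0 = up (arm locked), 0.006 m = fully down (arm free). About 2.5 N moves it down; it has no return spring and stays down once pushed. The arm is free once it is pushed more than 5 mm.
- button_top (a point): centre of the button's top: a grey round button 20 mm in diameter, top 96 mm above the bench when up and 90 mm when down
- gauge_arm (a joint): how far the telescoping arm is out: 0 = fully in (start), stop at 0.115 m. A return spring pulls it in with 2 N when in, rising to about 4.7 N at 0.105 m (plus 0.4 N friction): it runs home if let go. While locked it gives no more than a few mm.
- knob (a point): upright black round knob on the arm's head, the grip for drawing the arm out: 20 mm in diameter, from 91 to 125 mm above the bench. This point is on its axis, 108 mm above the bench. Nothing within 60 mm of it is higher than 87 mm. Knob, pointer and lens are rigidly joined, all at the same place along the slide.
- pointer_tip (a point): tip of the slim black pointer that sticks out of the arm's head to the stand's -y side, 34 mm from the knob's axis, 3.5 mm above the rule; moves with the arm
- clip_tip (a point): tip of the small black clip (10 mm wide, 14 mm deep) fixed on the rule's outer edge, 66.5 mm above the bench; it cannot be moved. Its x axis is parallel to the stand's x. It marks the wanted extension, 45 to 95 mm beyond where the pointer starts: right when both tips are at the same place along the rule, 3 mm apart across it.
- lens_centre (a point): centre of the arm's round magnifier lens, black rim 57 mm across, 50 mm from the knob's axis on the stand's +y side, underside 62 mm above the bench; moves with the arm
- dish: small covered round dish, 44 mm in diameter, 12 mm tall, loose on the bench, where the lens will be (within 3 mm) once the pointer is at the clip; origin at the centre of its underside. It stays where it is.
- driver_b: bystander, loose on the bench: small screwdriver, 150 mm long, 13 mm thick; origin at the centre of its underside. Leave alone.
- vial_b: bystander, loose on the bench: small capped bottle, 25 mm across, 48 mm tall; origin at the centre of its underside. Leave alone.
- bnc_tee_a: bystander, loose on the bench: metal coaxial tee piece, 40x30x15 mm; origin at the centre of its underside. Leave alone.
- tweezers_a: bystander, loose on the bench: fine metal tweezers, 121 mm long; origin at the centre of its underside. Leave alone.

How it is judged:
On the way, in this order (a step that is already met when the one before it is completed fails the run):
1. the lock button is pushed fully down (value of joint lock_button above 0.005 m), for 0.1 s.
2. the arm is drawn out at least 20 mm by its knob (contact force between the fingers and gauge_arm above 1 N and value of joint gauge_arm above 0.02 m), for 0.2 s.
At the end, for the whole second after the job is handed in: Lock button down (over 5 mm of 6), pointer within 4 mm of the clip along the rule and at rest (under 4 mm/s), the lens over the dish (centres within 12 mm in plan), and the fingers still holding the knob (over 1 N) when the program ends and for the second after (value of joint lock_button above 0.005 m and contact force between the fingers and gauge_arm above 1 N and x of pointer_tip in the frame of clip_tip between -0.004 and 0.004 m and velocity of joint gauge_arm between -0.004 and 0.004 m/s and horizontal distance between lens_centre and dish below 0.012 m); the arm keeps its last pose, push and grip.
It fails at once if the dish is shifted by more than 10 mm (distance of dish from where it was at the start of the episode above 0.01 m).
It fails at once if driver_b is shifted by more than 20 mm (distance of driver_b from where it was at the start of the episode above 0.02 m).
It fails at once if vial_b is shifted by more than 20 mm (distance of vial_b from where it was at the start of the episode above 0.02 m).
It fails at once if bnc_tee_a is shifted by more than 20 mm (distance of bnc_tee_a from where it was at the start of the episode above 0.02 m).
It fails at once if tweezers_a is shifted by more than 20 mm (distance of tweezers_a from where it was at the start of the episode above 0.02 m).
It also fails if it takes over 32 s, if anything falls off the work surface, if the arm or the gripper's body presses on something with over 40 N, if the wrist force passes 120 N, or if a joint passes its speed limit or range.

## Working session

There is one attempt and no reset: what is moved stays moved. The work goes in short steps, Python scripts to look and compute and a shell command to move; the robot and the scene stay as the last step left them, time stands still between calls to the robot, and variables do not carry over. Pictures are saved under pics/ and viewed, at most 10 in all, crops included, and the job is handed in when it is done.

```bash
mkdir -p pics; ls; python3 - <<'E'
from cell import *
import cv2,numpy as np
for n in("scene","top"):
    cv2.imwrite(f"pics/{n}0.png",cv2.resize(read_camera(n)[:,:,::-1],(784,588),interpolation=cv2.INTER_CUBIC))
    p=camera_params(n);print(n,{k:(np.round(v,3).tolist()) for k,v in p.items()})
s=state();print(s["t"],s["ee_pos"],s["tool_rot"],s["wrist_force"])
E
```

```text
pics
scene {'fx': 473.913, 'fy': 473.913, 'cx': 278.645, 'cy': 213.817, 'k1': -0.064, 'camera_from_world': [[0.523, 0.852, 0.01, -0.25], [0.706, -0.427, -0.565, -0.354], [-0.477, 0.303, -0.825, 1.214], [0.0, 0.0, 0.0, 1.0]]}
top {'fx': 522.603, 'fy': 522.603, 'cx': 281.108, 'cy': 209.839, 'k1': 0.048, 'camera_from_world': [[0.057, -0.998, 0.006, -0.063], [-0.975, -0.057, -0.217, 0.568], [0.217, 0.006, -0.976, 0.893], [0.0, 0.0, 0.0, 1.0]]}
0.1 [0.18145638 0.59766108 0.30196288] [[-9.56856286e-01  2.90561277e-01 -4.38408349e-04]
 [ 2.90561607e-01  9.56855326e-01 -1.35538200e-03]
 [ 2.56718397e-05 -1.42429042e-03 -9.99998985e-01]] [-0.84062402 -0.1170343   0.4404122 ]
```

View pics/top0.png

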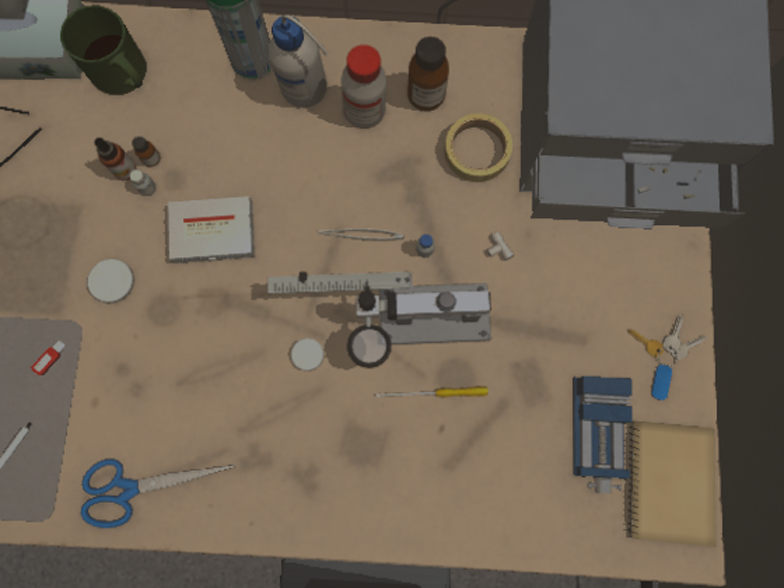

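View pics/scene0.png

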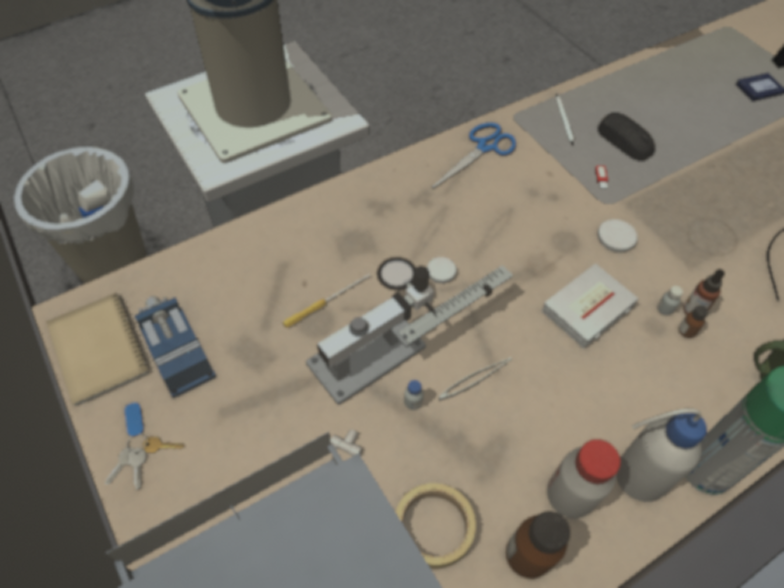

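The top picture shows the stand with button at about (446,300), knob at (367,298), clip at (303,276), and dish at (307,354). The arm slides out to the left, about world +y. Next I'll take enlarged crops.

```bash
python3 - <<'E'
from cell import *
import cv2
a=read_camera("top")[175:275,175:360,::-1]; b=read_camera("scene")[170:290,215:375,::-1]
cv2.imwrite("pics/top1.png",cv2.resize(a,None,fx=4.3,fy=4.3,interpolation=cv2.INTER_CUBIC))
cv2.imwrite("pics/scene1.png",cv2.resize(b,None,fx=5,fy=5,interpolation=cv2.INTER_CUBIC))
E
```

```text
(no output)
```

View pics/top1.png

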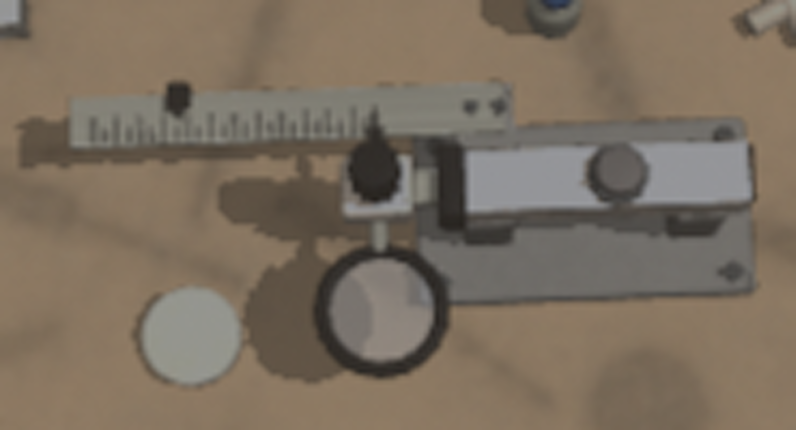

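View pics/scene1.png

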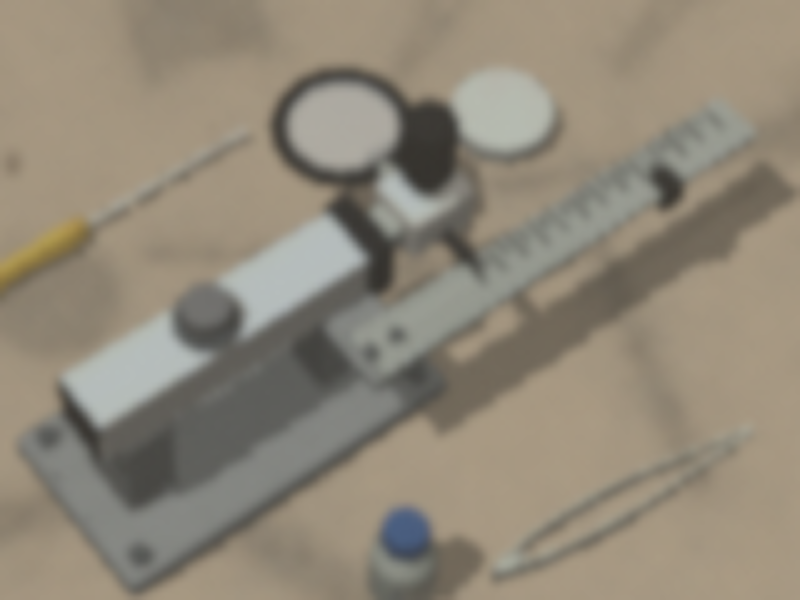

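```bash
cat > h.py <<'E'
from cell import *
import numpy as np
from scipy.optimize import least_squares
def proj(n,P):
    c=camera_params(n);T=np.array(c["camera_from_world"]);q=np.atleast_2d(P)@T[:3,:3].T+T[:3,3]
    s=q[:,:2]/q[:,2:];s=s*(1+c["k1"]*(s**2).sum(1,keepdims=True))
    return s*[c["fx"],c["fy"]]+[c["cx"],c["cy"]]
def w(p,L):
    L=np.atleast_2d(L)/1000.;c,s=np.cos(p[2]),np.sin(p[2])
    return L@np.array([[c,s,0],[-s,c,0],[0,0,1]])+[p[0],p[1],0]
E
python3 - <<'E'
from h import *
B=[-45,0,96];PT=[55,-34,66.5];R=[[185,-47,63],[185,-25,63],[0,-47,63],[0,-25,63]]
top=([B,PT,*R,[-100,-13,83],[-100,13,83],[55,50,64]],np.array([[620,170],[376,108],[70,98],[70,148],[512,84],[512,132],[752,142],[752,204],[382,311]])/4.3+[175,175])
sc=([B,PT,R[0],R[1],R[2],R[3],[55,50,65]],np.array([[208,310],[482,278],[756,128],[722,100],[378,382],[330,325],[342,125]])/5+[215,170])
ct=np.array([177,116])/4.3+175; cs=np.array([655,172])/5+[215,170]
def f(p):
    C=[p[3],-37,66.5]
    return np.concatenate([(proj("top",w(p,top[0]+[C]))-np.vstack([top[1],ct])).ravel(),(proj("scene",w(p,sc[0]+[C]))-np.vstack([sc[1],cs])).ravel()])
r=least_squares(f,[.5,-.15,1.57,120],loss="soft_l1",x_scale=[.01,.01,.1,10]);p=r.x
print(p,"ext",p[3]-55);print(f(p).reshape(-1,2).round(1).tolist())
print("button",w(p,B),"knob",w(p,[55,0,108]),"goal",w(p,[p[3],0,108]))
# dish from top
d=np.array([190,335])/4.3+175
g=least_squares(lambda q:(proj("top",[q[0],q[1],.012])-d).ravel(),[.45,.0]).x
print("dish",g,"lens goal",w(p,[p[3],50,64]))
s=state();R=s["tool_rot"];print(s["t"],R[:2,:2])
E
```

```text
[ 5.54542121e-01 -5.39071041e-02  1.66057825e+00  1.39784386e+02] ext 84.78438582200059
[[0.4, -0.1], [0.3, 1.2], [0.4, -0.8], [0.4, -0.7], [-1.5, -0.5], [-1.1, -0.1], [-0.5, -0.1], [0.4, -0.3], [0.1, -0.2], [0.1, -0.8], [-1.2, -2.0], [-1.0, -1.5], [-0.0, 0.9], [-0.8, -0.7], [0.5, -1.4], [2.8, 1.7], [-0.2, 0.3], [-0.3, -1.2]]
button [[ 0.55857688 -0.09872586  0.096     ]] knob [[0.54961075 0.00087137 0.108     ]] goal [[0.54200886 0.08531427 0.108     ]]
dish [0.49156987 0.08200588] lens goal [[0.49221025 0.08083121 0.064     ]]
0.2 [[-0.95685554  0.2905639 ]
 [ 0.29056406  0.95685508]]
```

```bash
python3 -m pendant '[{"hand":255,"linear":[0,0,0],"angular":[0,0,-0.128]},{"hand":255,"linear":[0,0,0],"angular":[0,0,-0.128]},{"hand":255,"linear":[0,0,0],"angular":[0,0,-0.128]},{"hand":255,"linear":[-1.84,-4.28,0],"angular":[0,0,0]},{"hand":255,"linear":[-1.84,-4.28,0],"angular":[0,0,0]},{"hand":255,"linear":[-1.84,-4.28,0],"angular":[0,0,0]},{"hand":255,"linear":[-1.84,-4.28,0],"angular":[0,0,0]},{"hand":255,"linear":[-1.84,-4.28,0],"angular":[0,0,0]},{"hand":255,"linear":[-1.84,-4.28,0],"angular":[0,0,0]},{"hand":255,"linear":[-1.84,-4.28,0],"angular":[0,0,0]},{"hand":255,"linear":[-1.84,-4.28,0],"angular":[0,0,0]},{"hand":255,"linear":[-1.84,-4.28,0],"angular":[0,0,0]},{"hand":255,"linear":[-1.84,-4.28,0],"angular":[0,0,0]},{"hand":255,"linear":[-1.84,-4.28,0],"angular":[0,0,0]},{"hand":255,"linear":[-1.84,-4.28,0],"angular":[0,0,0]},{"hand":255,"linear":[-1.84,-4.28,0],"angular":[0,0,0]},{"hand":255,"linear":[-1.84,-4.28,0],"angular":[0,0,0]},{"hand":255,"linear":[-1.84,-4.28,0],"angular":[0,0,0]},{"hand":255,"linear":[-1.84,-4.28,0],"angular":[0,0,0]}]' 10
cat >> h.py <<'E'
def to(P):
    s=state();R=np.array(s["tool_rot"]);print("t",s["t"],"ee",np.round(s["ee_pos"],4),"yaw y",np.arctan2(R[1,1],R[0,1]).round(4),"F",np.round(s["wrist_force"],1),"w",s["gripper_width"],"grip",s["grip_force"]);print("cm",(R.T@(np.array(P)-s["ee_pos"])*100).round(2))
E
python3 -c "
from h import *
to([.5586,-.0987,.18])"
```

```text
t: 2.1
ee_pos: [0.5363, -0.0598, 0.3027]
tool_rot: [[-0.996, -0.089, 0.0], [-0.089, 0.996, 0.0], [-0.0, 0.0, -1.0]]
wrist_force: [0.9, 0.4, -0.4]
gripper_width: 0.006
grip_force: 0.0
t 2.1 ee [ 0.5363 -0.0598  0.3027] yaw y 1.6596 F [ 0.9  0.4 -0.4] w 0.006121850526644127 grip 0.0
cm [-1.87 -4.08 12.27]
```

```bash
python3 -m pendant '[{"hand":255,"linear":[-1.87,-4.08,2],"angular":[0,0,0]},{"hand":255,"linear":[0,0,3.5],"angular":[0,0,0]},{"hand":255,"linear":[0,0,3.5],"angular":[0,0,0]},{"hand":255,"linear":[0,0,2],"angular":[0,0,0]},{"hand":255,"linear":[0,0,1.2],"angular":[0,0,0]},{"hand":255,"linear":[0,0,0],"angular":[0,0,0]}]'
python3 - <<'E'
from h import *
import cv2
to([.5586,-.0987,.17])
a=read_camera("top")[175:275,175:360,::-1]; b=read_camera("scene")[150:290,200:375,::-1]
a=cv2.resize(a,(600,324),interpolation=3);b=cv2.resize(b,(600,480)[:2],interpolation=3)[180:455]
cv2.imwrite("pics/btn.png",np.vstack([a,b]))
E
```

```text
t: 2.7
ee_pos: [0.5573, -0.0966, 0.1792]
tool_rot: [[-0.996, -0.089, -0.003], [-0.089, 0.996, 0.001], [0.003, 0.001, -1.0]]
wrist_force: [-0.8, 0.1, -0.1]
gripper_width: 0.005
grip_force: 0.0
t 2.7 ee [ 0.5573 -0.0966  0.1792] yaw y 1.66 F [-0.8  0.1 -0.1] w 0.005281722360264521 grip 0.0
cm [-0.11 -0.22  0.92]
```

View pics/btn.png

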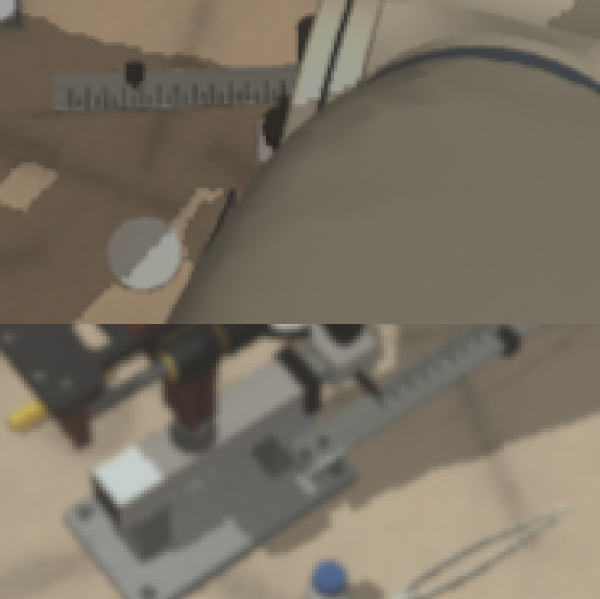

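The closed fingertips stand right above the button (lower half, about (192,428)). Now I'll press.

```bash
python3 -m pendant '[{"hand":255,"linear":[-0.1,-0.2,0.3],"angular":[0,0,0]},{"hand":255,"linear":[0,0,0.3],"angular":[0,0,0]},{"hand":255,"linear":[0,0,0.3],"angular":[0,0,0]},{"hand":255,"linear":[0,0,0.1],"angular":[0,0,0]},{"hand":255,"linear":[0,0,0],"angular":[0,0,0]}]'
```

```text
t: 3.3
ee_pos: [0.5597, -0.0988, 0.171]
tool_rot: [[-0.996, -0.089, 0.001], [-0.089, 0.996, -0.0], [-0.001, -0.0, -1.0]]
wrist_force: [1.5, -0.4, 2.1]
gripper_width: 0.004
grip_force: 1.1
```

Pressing at about 2 N, so it is still travelling. I'll go on to the stop.

```bash
python3 -m pendant '[{"hand":255,"linear":[0,0,0.15],"angular":[0,0,0]},{"hand":255,"linear":[0,0,0.15],"angular":[0,0,0]},{"hand":255,"linear":[0,0,0],"angular":[0,0,0]}]'
```

```text
t: 3.6
ee_pos: [0.5598, -0.0988, 0.1701]
tool_rot: [[-0.996, -0.089, 0.001], [-0.089, 0.996, -0.0], [-0.001, -0.0, -1.0]]
wrist_force: [-6.1, 0.6, 23.2]
gripper_width: 0.007
grip_force: 12.1
```

```bash
python3 -m pendant '[{"hand":255,"linear":[0,0,-2],"angular":[0,0,0]},{"hand":60,"linear":[0,0,-4],"angular":[0,0,0]},{"hand":0,"linear":[0,2.5,-1],"angular":[0,0,0]},{"hand":0,"linear":[0.1,4,0],"angular":[0,0,0]},{"hand":0,"linear":[0,3.5,0],"angular":[0,0,0]},{"hand":0,"linear":[0,0,0],"angular":[0,0,0]},{"hand":0,"linear":[0,0,0],"angular":[0,0,0]},{"hand":0,"linear":[0,0,0],"angular":[0,0,0]}]'
python3 - <<'E'
from h import *
import cv2
to([.5496,.0009,.173])
a=read_camera("top")[175:275,175:360,::-1]; b=read_camera("scene")[110:290,200:400,::-1]
a=cv2.resize(a,(500,270),interpolation=3);b=cv2.resize(b,(500,450),interpolation=3)[120:440]
cv2.imwrite("pics/knob.png",np.vstack([a,b]))
E
```

```text
t: 4.4
ee_pos: [0.5492, 0.0002, 0.2374]
tool_rot: [[-0.996, -0.089, -0.001], [-0.089, 0.996, -0.0], [0.001, -0.0, -1.0]]
wrist_force: [0.5, 0.5, 0.1]
gripper_width: 0.605
grip_force: 0.0
t 4.4 ee [5.492e-01 2.000e-04 2.374e-01] yaw y 1.6598 F [0.5 0.5 0.1] w 0.605369542382525 grip 0.0
cm [-0.05  0.07  6.44]
```

View pics/knob.png

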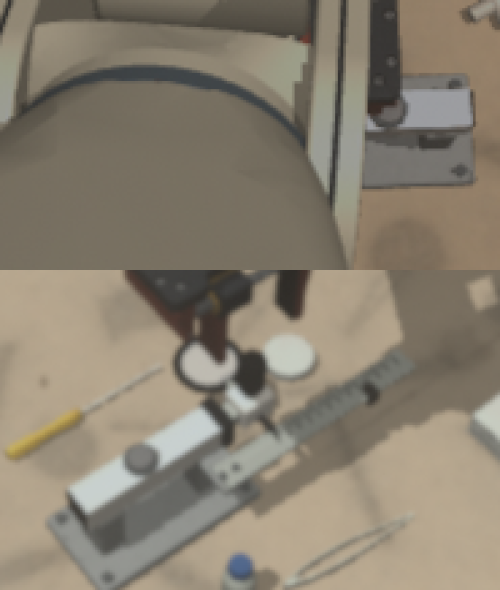

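The picture shows the button lower, and the open fingers either side of the knob at (250,370). I'll descend and grip.

```bash
python3 -m pendant '[{"hand":0,"linear":[0,0.1,2.4],"angular":[0,0,0]},{"hand":0,"linear":[0,0,2.5],"angular":[0,0,0]},{"hand":0,"linear":[0,0,1.5],"angular":[0,0,0]},{"hand":255,"linear":[0,0,0],"angular":[0,0,0]},{"hand":255,"linear":[0,0,0],"angular":[0,0,0]},{"hand":255,"linear":[0,0,0],"angular":[0,0,0]},{"hand":255,"linear":[0,0,0],"angular":[0,0,0]},{"hand":255,"linear":[0,0,0],"angular":[0,0,0]},{"hand":255,"linear":[0,0,0],"angular":[0,0,0]},{"hand":255,"linear":[0,0,0],"angular":[0,0,0]},{"hand":255,"linear":[0,0,0],"angular":[0,0,0]},{"hand":255,"linear":[0,0,0],"angular":[0,0,0]}]' 25
```

```text
t: 5.7
ee_pos: [0.5492, 0.0021, 0.1737]
tool_rot: [[-0.996, -0.089, -0.0], [-0.089, 0.996, 0.0], [0.0, 0.0, -1.0]]
wrist_force: [-1.6, 10.6, 1.6]
gripper_width: 0.223
grip_force: 25.4
```

```bash
python3 -m pendant '[{"hand":255,"linear":[0,0.5,0],"angular":[0,0,0]},{"hand":255,"linear":[0,1,0],"angular":[0,0,0]},{"hand":255,"linear":[0,1,0],"angular":[0,0,0]},{"hand":255,"linear":[0,1,0],"angular":[0,0,0]},{"hand":255,"linear":[0,1,0],"angular":[0,0,0]},{"hand":255,"linear":[0,1,0],"angular":[0,0,0]},{"hand":255,"linear":[0,1,0],"angular":[0,0,0]},{"hand":255,"linear":[0,1,0],"angular":[0,0,0]},{"hand":255,"linear":[0,0.7,0],"angular":[0,0,0]},{"hand":255,"linear":[0,0,0],"angular":[0,0,0]},{"hand":255,"linear":[0,0,0],"angular":[0,0,0]}]'
python3 - <<'E'
from h import *
import cv2
to([.5420,.0853,.1737])
b=read_camera("scene")[165:285,275:405,::-1];a=read_camera("top")[175:235,175:275,::-1]
cv2.imwrite("pics/pull.png",cv2.resize(b,None,fx=5,fy=5,interpolation=3))
E
```

```text
t: 6.8
ee_pos: [0.5414, 0.084, 0.1737]
tool_rot: [[-0.996, -0.09, -0.001], [-0.09, 0.996, -0.0], [0.001, -0.0, -1.0]]
wrist_force: [-3.4, -3.4, 4.2]
gripper_width: 0.225
grip_force: 25.0
t 6.8 ee [0.5414 0.084  0.1737] yaw y 1.6609 F [-3.4 -3.4  4.2] w 0.22480710542397928 grip 25.000706613063812
cm [-0.07  0.13 -0.  ]
```

View pics/pull.png

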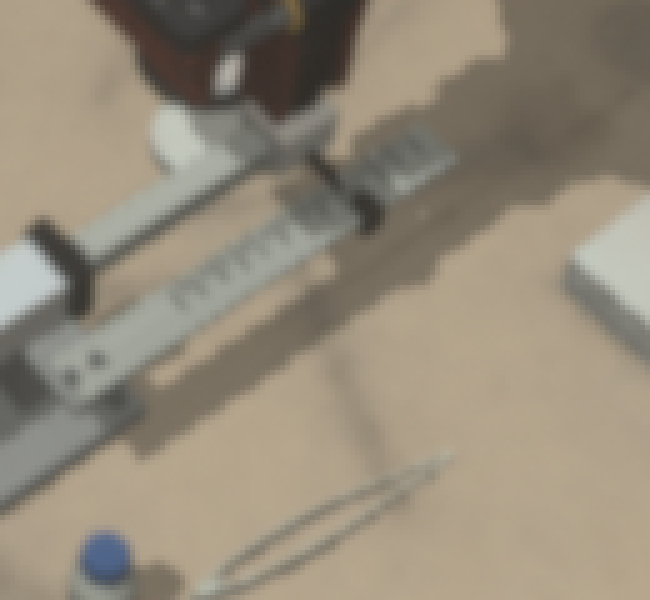

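The pointer tip is near (338,188) and the clip's near end around (355,195), so they are close. I'll take a bigger crop with model marks.

```bash
python3 - <<'E'
from h import *
import cv2
p=[.55454,-.05391,1.66058]
b=read_camera("scene")[188:218,325:365,::-1];k=16
b=cv2.resize(b,None,fx=k,fy=k,interpolation=3)
m=lambda L:((proj("scene",w(p,L))-[325,188]+.5)*k).round(1)
for x in range(120,165,5):
    q=m([[x,-34,66.5],[x,-51,66.5]]).astype(int);cv2.line(b,tuple(map(int,q[0])),tuple(map(int,q[1])),(0,0,255) if x==140 else (0,200,255),1)
cv2.line(b,*[tuple(map(int,v)) for v in m([[120,-37,66.5],[160,-37,66.5]])],(0,255,0),1)
cv2.imwrite("pics/z.png",b)
E
```

```text
(no output)
```

View pics/z.png

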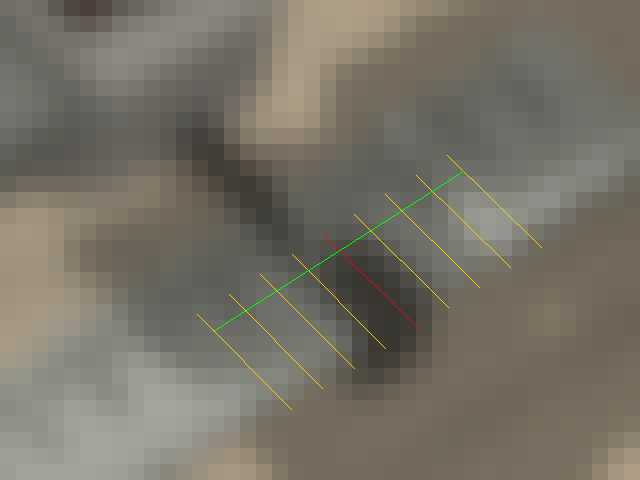

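Pointer axis reads about x=137.5 and clip about x=140. The measured draw, 82.2 mm of 84.6 mm wanted, agrees. So 2.4 mm more.

```bash
python3 -m pendant '[{"hand":255,"linear":[0,0.12,0],"angular":[0,0,0]},{"hand":255,"linear":[0,0.12,0],"angular":[0,0,0]},{"hand":255,"linear":[0,0,0],"angular":[0,0,0]},{"hand":255,"linear":[0,0,0],"angular":[0,0,0]},{"hand":255,"linear":[0,0,0],"angular":[0,0,0]},{"hand":255,"linear":[0,0,0],"angular":[0,0,0]}]'
python3 - <<'E'
from h import *
import cv2
to([.5420,.0863,.1737])
b=read_camera("scene")[188:218,325:365,::-1]
b=cv2.convertScaleAbs(cv2.resize(b,None,fx=16,fy=16,interpolation=cv2.INTER_CUBIC),alpha=1.6)
cv2.imwrite("pics/z2.png",b)
E
```

```text
t: 7.55
ee_pos: [0.5412, 0.0857, 0.1737]
tool_rot: [[-0.996, -0.089, -0.001], [-0.089, 0.996, -0.0], [0.001, -0.0, -1.0]]
wrist_force: [-4.1, -3.9, 5.1]
gripper_width: 0.223
grip_force: 25.0
t 7.55 ee [0.5412 0.0857 0.1737] yaw y 1.6598 F [-4.1 -3.9  5.1] w 0.2234840382536185 grip 25.000785291194916
cm [-0.08  0.05 -0.01]
```

View pics/z2.png

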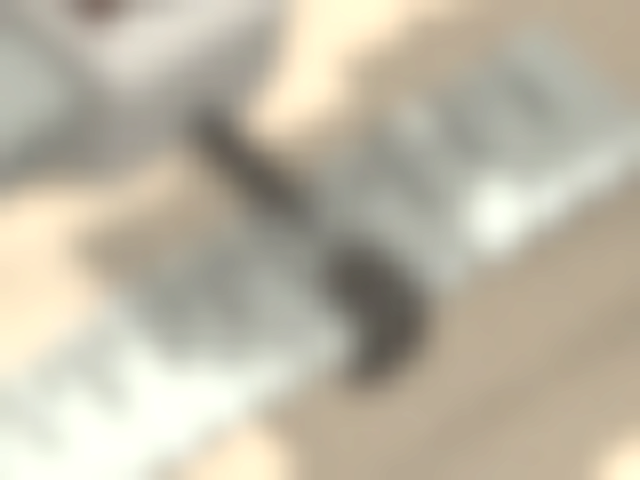

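The pointer line, (210,130) to (300,215), runs on into the clip at (340–375, 255–290), so they are aligned within about 1 mm. The arm is at rest and gripped.

```bash
python3 -c "
from cell import *
print(hand_in())"
```

```text
the job is handed in; nothing more can be done
None
```

I pressed the lock button to its stop, drew the arm out until the pointer lined up with the clip to about 1 mm by camera, and handed the job in at about 7.6 s with the knob still gripped at 25 N; the hand-in gave no verdict.

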